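Open the watch-winder case and half-press its plunger

ROBOT

A 6-joint arm with a two-finger parallel gripper is mounted at the origin on the work surface. World frame = base frame: x ahead of the robot, y to its left, z up, the work surface at z = 0. Lengths are in m, angles in rad, forces in N, time in s.
With the tool pointing down it reaches from about 0.35 to 0.975 m from the base axis. Payload 4.9 kg.
Tool frame: the origin (TCP) lies at the very end of the fingers, on their centre line; the grasp point (between the pads) lies 19 mm behind it; z points along the fingers, x is the direction in which the jaws open and shut, and the axes are right-handed (so a half turn about z gives the same grasp; the last joint's range is limited). The gripper opens to 85 mm and grips with 20 to 120 N. Pads are 22 mm wide; open, the fingers measure 114 mm over their backs; the gripper's body (76 mm by 85 mm) begins 54 mm behind the grasp point. The pads swing forward as they close: fully open they stand 13 mm farther back than shut.
Start: joints at [0.987, 0.053, 1.613, -0, 1.476, -0.119], TCP at [0.28, 0.559, 0.231] pointing down, gripper open.
Joint ranges: [-3.01, 3.01], [-1.01, 2.22], [0.06, 2.58], [-1.02, 4.17], [0.09, 2.62], [-3.14, 3.14]. Speed limits (rad/s): [2.57, 2.57, 3.14, 3.14, 3.14, 3.14].

INTERFACE

Orientations are given as a unit quaternion [x, y, z, w].
In Python, from plant import readout, imaging, ctrl gives the robot as it stands.
- The arm moves only by the tool drive_tool, never from a script. Its argument "rows" is a list of rows, each a list of 7 numbers: the shift along the world's x, y, z in mm, then the turn, a rotation vector about the world's x, y, z in degrees, then the finger opening in mm, from 0 to 85.4. In form: [[dx, dy, dz, wx, wy, wz, hand], ...]. A call has exactly 5 rows; each row shifts and turns the pose as measured when the row begins; what a row does not reach is not made up. A row lasts 1/10 s, in which the tool goes at most 50 mm and 8.59 degrees, less where a joint would pass 70% of its speed; a pose out of reach is approached as far as the arm can. A call with a gripper value outside its range is refused whole. The fingers move at their own pace and stop on an object; "grip_force" is the grip in N (left out, the last holds). Time passes only in rows, so rows that do not move let the fingers close, or fill a call up. It gives the time, the measured TCP pose, the force and the opening at its end, in the units of the state.
- readout.get_state(): the state, without advancing time (a new reading comes with each control period).
- imaging.grab_frame(name): name is "side" or "top" or "wrist"; returns (picture, depth): 420x560x3 uint8, blue, green, red; 420x560 float32, m along the optical axis (not along the pixel's ray), 0 where there is no reading.
- imaging.camera_params(name): a dict with "mtx" (3x3 intrinsics, pixels), "cam_to_world" (4x4, takes a point from camera to world coordinates). Camera axes: x right, y up, looking along -z (the intrinsics and any distortion apply to the point x, -y, -z); pixel columns grow to the right and rows downward; lengths in m; the calibration is good to about 2 mm. A picture is of the moment at which its call begins: read the wrist's pose just before it. camera_params takes no time and is no camera call; for the wrist camera it gives the pose at the moment of the call.
- ctrl.close_job(): hands the job in, once; it reports no verdict.
The state is a dict: "clock": time; "qpos": joint angles; "qvel": joint speeds; "tau": joint torques, N m; "eef_pos": TCP position; "orientation": TCP orientation; "wrist_force": force on the tool from outside, world axes, zero at the start; "wrist_torque": the same for the moment, N m; "width": opening from 0.0 (shut) to 1.0 (fully open).
Only numpy, scipy, OpenCV 4.12 (cv2) and the standard library are available. Lean on these libraries where they do the work, as an engineer would, in place of code of your own. Each camera call takes 0.05 s, during which the arm holds its last target. There are 200 camera calls.

TASK

Lift the lid of the wooden watch-winder case by its front tab and swing it back until it rests open on its stop. Then press the round sprung plunger inside the case half-way down (about 10 mm of its 20 mm travel) with the fingertips and keep it there: the program finishes while still holding it half-pressed. Never push the plunger all the way to the bottom, which would wipe the winder's settings, and leave the cologne bottle, the atomizer and the beard brush where they are.

Things in the scene. Friction and masses are not known exactly. Their poses are not given: they have to be found in the camera images.
- case: dark wooden open-topped box fixed on the dresser, 140 (x) x 240 (y) x 85 mm high, walls and floor 6 mm; origin at the centre of its underside, x points from front (tab side) to hinge, y along the hinge. Two bays side by side along y: one holds the winder unit, the other (either may be left or right) a fixed grey cushion, 70 x 60 mm, with a steel wristwatch on it, 45 mm high in all
- lid_tab (a point): grip point on the lid's flat aluminium pull tab, which sticks out 40 mm from the middle of the lid's front edge in the plane of the lid, 28 mm wide (along case y), 10 mm thick; the point is mid thickness and width, 26 mm out from the edge: 166 mm from the hinge axis and, lid shut, 5 mm above it, 90 mm above the dresser (about 244 mm when open). x axis: from the tab to the hinge
- lid_hinge (a point): middle of the lid's hinge axis (at the lid's underside), on the case's far top rim, 70 mm from the case centre along case x, 85.5 mm above the dresser; the axis runs along case y
- lid (a joint): angle of the lid (wooden frame with a clear panel, 140 x 240 x 10 mm, about 0.22 kg, no catch, nearly free hinge): 0 shut (it starts so), grows as it opens, 1.57 upright, 1.85 resting on its stop, leaning back. Let go below 1.5 it falls shut, let go beyond 1.65 it falls back onto its stop
- winder: winder unit fixed on the case floor: a grey box 70 x 70 x 30 mm, with the plunger standing up in its middle; origin at the centre of its underside (6 mm above the dresser), axes along those of the case. Which bay it is in varies
- plunger_top (a point): centre of the flat top of the round black plunger (30 mm diameter) that stands upright in the winder unit: 60 mm above the dresser when free (25 mm below the case rim), 50 mm half-pressed, 40 mm at the bottom; moves with the plunger
- plunger (a joint): travel of the plunger in m: 0 free, grows as it is pressed straight down, 0.010 half-way, 0.020 at the bottom. A spring pushes back with 3 N at the start, 7 N half-way and 11 N at the bottom, and returns it when let go
- tray: brushed aluminium tray fixed on the dresser to the left of the case, 240 x 150 x 14 mm; origin at the centre of its underside; cologne and atomizer stand on it
- cologne: loose rectangular glass bottle with a black cap, 62 x 38 x 121 mm, origin at the centre of its underside; leave alone
- atomizer: loose slim metal cylinder, 21 mm diameter, 90 mm high, standing; origin at the centre of its underside; leave alone
- brush: loose wooden beard brush lying bristles down on the dresser to the right of the case, 115 x 44 x 32 mm; origin at the centre of its underside; leave alone

How it is judged:
On the way, in this order (a step that is already met when the one before it is completed fails the run):
1. the lid rests open on its stop (value of joint lid above 1.8 rad), for 0.2 s.
2. the plunger is held half-way down by the fingers (value of joint plunger between 0.0065 and 0.0135 m and contact force between the fingers and winder above 2 N), for 0.5 s.
At the end, for the whole second after the job is handed in: The lid rests on its stop (above 1.8 rad) and the fingers hold the plunger 6.5 to 13.5 mm down, pressing on it with more than 2 N, through the last second (all of step 2 and value of joint lid above 1.8 rad); the arm keeps its last pose, push and grip.
It fails at once if the plunger is pushed to the bottom (beyond 18.5 mm) (value of joint plunger above 0.0185 m).
It fails at once if the cologne, atomizer or brush is moved by more than 20 mm (distance of any of cologne, atomizer, brush from where it was at the start of the episode above 0.02 m).
It also fails if it takes over 48 s, if anything falls off the work surface, if the arm or the gripper's body presses on something with over 40 N, if the wrist force passes 120 N, or if a joint passes its speed limit or range.

## Working session

There is one attempt and no reset: what is moved stays moved. The work goes in short steps, Python scripts to look and compute and a tool call to move; the robot and the scene stay as the last step left them, time stands still between calls to the robot, and variables do not carry over. Pictures are saved under pics/ and viewed, about 8 in all and at most 12, crops included, and the job is handed in when it is done.

Besides the shell and the picture viewer there is one more tool, called as name([rows], argument=value, ...), one row to a line, values as JSON. drive_tool: Moves the arm, as the interface text tells. Its arguments: {"type":"object","properties":{"rows":{"type":"array"},"grip_force":{"type":"number"}},"required":["rows"]}

```bash
mkdir -p pics
cat > h.py <<'E'
import numpy as np, cv2
from plant import readout, imaging, ctrl
def grab(n,save=None):
    P=imaging.camera_params(n); im,d=imaging.grab_frame(n)
    if save: cv2.imwrite('pics/'+save,im)
    K=np.array(P['mtx']);T=np.array(P['cam_to_world'])
    v,u=np.mgrid[:420,:560]
    p=np.stack([(u-K[0,2])/K[0,0]*d,-(v-K[1,2])/K[1,1]*d,-d],-1)
    W=p@T[:3,:3].T+T[:3,3]; W[d==0]=np.nan
    return im,d,W,P
E
python3 - <<'E'
from h import *
print(readout.get_state())
for n in('top','side'):
    im,d,W,P=grab(n,n+'0.png'); np.save(n+'0.npy',W); print({k:np.round(v,3).tolist() if not isinstance(v,str) else v for k,v in P.items()})
a=np.hstack([cv2.imread('pics/top0.png'),cv2.imread('pics/side0.png')]);
E
```

```text
{'clock': 0.0, 'qpos': array([ 9.86997732e-01,  5.33497216e-02,  1.61426041e+00, -1.80636209e-05,
        1.47601463e+00, -1.18991616e-01]), 'qvel': array([ 3.88165880e-04,  6.42500870e-04, -1.69368424e-03,  1.74724495e-05,
       -9.33547747e-04, -8.56300367e-04]), 'tau': array([-7.95595952e-04, -3.93698359e+01, -3.70166624e+01, -1.85598788e-04,
        7.44982157e-03,  1.26256072e-06]), 'eef_pos': array([0.27981549, 0.55817756, 0.23008751]), 'orientation': array([ 8.50954531e-01,  5.25238378e-01, -9.18077788e-04,  4.35415170e-04]), 'wrist_force': array([ 0.29532397, -1.48798809, -1.67510596]), 'wrist_torque': array([-0.02531711,  0.00292486, -0.00890656]), 'width': 1.0013000165334465}
{'mtx': [[398.985, 0.0, 280.36], [0.0, 398.985, 211.276], [0.0, 0.0, 1.0]], 'cam_to_world': [[-0.015, 0.994, -0.107, 0.396], [-1.0, -0.015, 0.001, 0.05], [-0.001, 0.107, 0.994, 1.088], [0.0, 0.0, 0.0, 1.0]]}
{'mtx': [[516.855, 0.0, 277.2], [0.0, 516.855, 213.602], [0.0, 0.0, 1.0]], 'cam_to_world': [[-0.951, 0.185, -0.249, 0.181], [-0.31, -0.542, 0.781, 1.161], [0.009, 0.82, 0.573, 0.897], [0.0, 0.0, 0.0, 1.0]]}
```

View pics/top0.png

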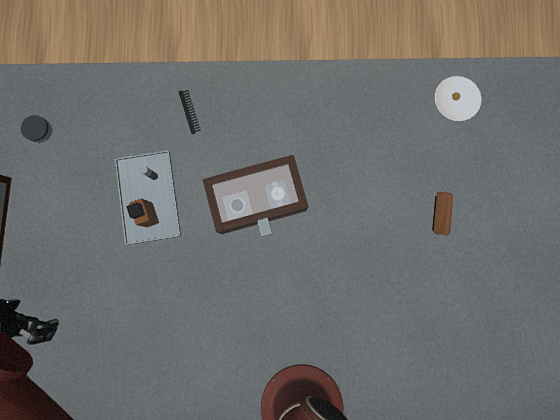

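View pics/side0.png

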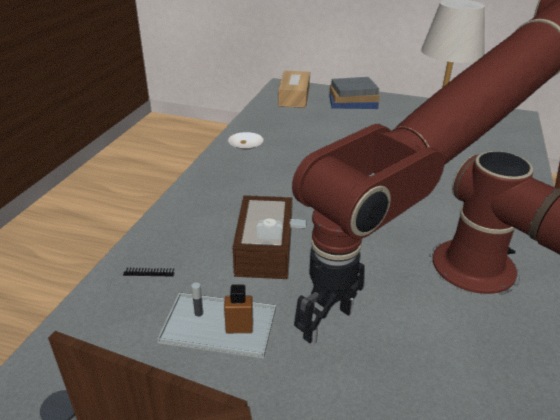

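The top view shows the case with corners near (204,181), (293,155), (308,209) and (219,233). The tab is at (265,228), on the robot's side. The round plunger is in the left bay (237,205) and the watch is at (278,193). The side view agrees.

Run:
```python
from h import *
W=np.load('top0.npy'); im=cv2.imread('pics/top0.png')
sub=np.zeros((420,560),bool); sub[145:245,190:320]=1
z=W[...,2]
m=sub&(z>.085)&(z<.107)
hsv=cv2.cvtColor(im,cv2.COLOR_BGR2HSV)
P=imaging.camera_params('top');K=np.array(P['mtx']);T=np.array(P['cam_to_world'])
def onplane(u,v,h):
    r=T[:3,:3]@np.array([(u-K[0,2])/K[0,0],-(v-K[1,2])/K[1,1],-1]); return T[:3,3]+r*(h-T[2,3])/r[2]
print('z med',np.nanmedian(z[m]),m.sum(), 'panel z at tab',z[228,265],'plunger',W[205,237],'watch',W[193,278],'lid frame',W[215,225],W[162,270])
lid=(m&(hsv[...,1]>70)&(hsv[...,2]<120)).astype(np.uint8)
ys,xs=np.nonzero(lid); print(lid.sum())
pts=np.array([onplane(u,v,.0955)[:2] for u,v in zip(xs,ys)],np.float32)
r=cv2.minAreaRect(pts); print(r, cv2.boxPoints(r))
t=sub&(z>.07)&(hsv[...,1]<60)&(np.mgrid[:420,:560][0]>220); ys,xs=np.nonzero(t)
print('tab px',xs.mean(),ys.mean(),len(xs),xs.min(),xs.max(),ys.min(),ys.max())
tp=np.array([onplane(u,v,.095)[:2] for u,v in zip(xs,ys)],np.float32);print(tp.mean(0),cv2.minAreaRect(tp))
S=np.load('side0.npy');print('side tab',S[223,298],'lid',S[205,265])
for p in [(145,213),(151,175),(443,213)]: print(W[p[1],p[0]])
cv2.imwrite('pics/c1.png',cv2.resize(im[140:250,100:320],None,fx=3.5,fy=3.5,interpolation=cv2.INTER_CUBIC))
```

```text
z med 0.09259665497723679 5415 panel z at tab 0.09504003543362938 plunger [0.52100988 0.15804771 0.09169449] watch [0.54994031 0.05441438 0.0921179 ] lid frame [0.49627082 0.18840359 0.09060256] [0.62897093 0.07354668 0.09653947]
1829
((0.5502961874008179, 0.1129424050450325), (0.1397666335105896, 0.23688124120235443), 14.595290184020996) [[ 0.45282218  0.20995106]
 [ 0.5125139  -0.019286  ]
 [ 0.64777017  0.01593375]
 [ 0.5880785   0.24517082]]
tab px 257.02272727272725 227.3 220 213 271 221 236
[0.4638294  0.10793777] ((0.46141770482063293, 0.145565927028656), (0.14497990906238556, 0.037437811493873596), 89.1504135131836)
side tab [0.46369259 0.09452095 0.09767879] lid [0.5739229  0.04201567 0.09727769]
[0.50475571 0.39100203 0.08652429]
[0.60847962 0.388022   0.05530484]
[ 0.49893328 -0.38369406  0.03178837]
```

View pics/c1.png

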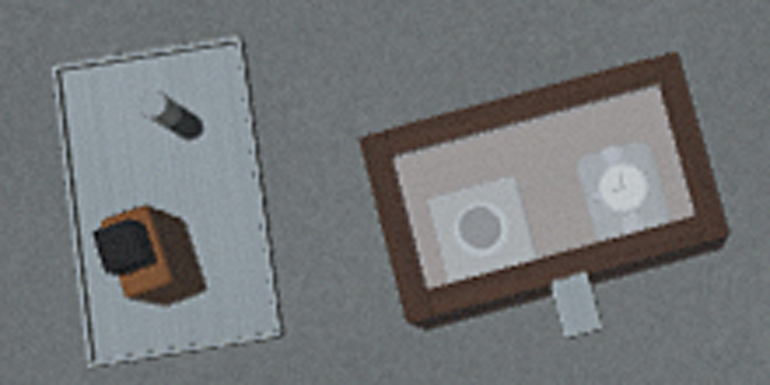

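The fit puts the case centre near (0.551, 0.113), yaw about 14.6° and size 140x237 mm, which matches the given sizes. That puts the tab point near (0.458, 0.089). I'll move above it, turning the jaws along case y (+41°).

drive_tool([
  [18,-47,2,0,0,5,70],
  [18,-47,2,0,0,5,70],
  [18,-47,2,0,0,5,70],
  [18,-47,2,0,0,5,70],
  [18,-47,2,0,0,5,70],
], grip_force=30)

```text
clock: 0.6
eef_pos: [0.3659, 0.324, 0.2354]
orientation: [0.707, 0.707, -0.004, 0.001]
wrist_force: [-0.4, 1.0, 0.2]
width: 0.815
```

drive_tool([
  [18,-47,0,0,0,5,70],
  [18,-47,0,0,0,5,70],
  [18,-40,0,0,0,5,70],
  [18,-40,0,0,0,0,70],
  [10,-30,0,0,0,0,70],
])

```text
clock: 1.1
eef_pos: [0.447, 0.1138, 0.2339]
orientation: [0.604, 0.797, -0.004, 0.002]
wrist_force: [0.5, 0.0, -0.6]
width: 0.823
```

Run:
```python
from h import *
from scipy.spatial.transform import Rotation as R
s=readout.get_state(); print(s['clock'],s['eef_pos'],R.from_quat(s['orientation']).as_matrix().round(3),s['width'])
im,d,W,P=grab('wrist','w1.png'); np.save('w1.npy',W)
```

```text
1.1 [0.44700067 0.11375483 0.23388343] [[-0.27   0.963 -0.002]
 [ 0.963  0.27  -0.009]
 [-0.008 -0.004 -1.   ]] 0.8230042931029318
```

View pics/w1.png

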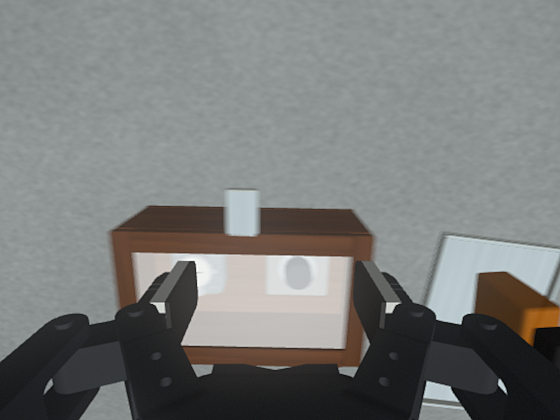

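The wrist view shows the tab at px (225–260, 189–235), the plunger at (299,272) and the watch at (190,270).

Run:
```python
from h import *
W=np.load('w1.npy'); P=imaging.camera_params('wrist');K=np.array(P['mtx']);T=np.array(P['cam_to_world'])
def onplane(u,v,h):
    r=T[:3,:3]@np.array([(u-K[0,2])/K[0,0],-(v-K[1,2])/K[1,1],-1]); return (T[:3,3]+r*(h-T[2,3])/r[2]).round(4)
print('cam',T[:3,3])
print('depth tab',W[210,242],'lid',W[242,180],W[355,250])
for q in [(225,190),(260,190),(224,235),(260,235)]: print('tab',q,onplane(*q,.095))
c=[onplane(*q,.0955) for q in [(110,231),(374,233),(363,364),(121,364)]]; print('lid',*c)
y=c[1]-c[0]; print('yaw',np.degrees(np.arctan2(-y[0],y[1])),np.linalg.norm(y))
print('plunger',onplane(299,272,.06))
```

```text
cam [0.38131258 0.09347435 0.377079  ]
depth tab [0.46140326 0.0865077  0.09691492] lid [0.50585486 0.04002665 0.09619935] [0.60486047 0.13096226 0.09572031]
tab (225, 190) [0.4495 0.0642 0.095 ]
tab (260, 190) [0.4413 0.0934 0.095 ]
tab (224, 235) [0.4898 0.0728 0.095 ]
tab (260, 235) [0.481  0.1039 0.095 ]
lid [ 0.5138 -0.0268  0.0955] [0.4514 0.2012 0.0955] [0.5849 0.2384 0.0955] [0.6526 0.0038 0.0955]
yaw 15.306138974089878 0.2363847710830797
plunger [0.5217 0.1547 0.06  ]
```

The arm was still settling during that picture, so I'll measure again at rest.

```bash
cat >> h.py <<'E'
def onplane(P,u,v,h):
    K=np.array(P['mtx']);T=np.array(P['cam_to_world'])
    r=T[:3,:3]@np.array([(u-K[0,2])/K[0,0],-(v-K[1,2])/K[1,1],-1]); return (T[:3,3]+r*(h-T[2,3])/r[2])
E
python3 - <<'E'
from h import *
grab('wrist');im,d,W,P=grab('wrist','w2.png')
s=readout.get_state(); print(s['eef_pos'],np.abs(s['qvel']).max())
hsv=cv2.cvtColor(im,cv2.COLOR_BGR2HSV)
sub=np.zeros(d.shape,bool);sub[170:250,200:290]=1
m=sub&(hsv[...,1]<60)&(W[...,2]>.085)
ys,xs=np.nonzero(m); print(len(xs),xs.min(),xs.max(),ys.min(),ys.max())
p=np.array([onplane(P,u,v,.095)[:2] for u,v in zip(xs,ys)],np.float32); r=cv2.minAreaRect(p); print('tab',r); print(cv2.boxPoints(r), np.median(W[m],0))
m=(hsv[...,1]>70)&(abs(W[...,2]-.0955)<.004)&(np.mgrid[:420,:560][1]<390)
ys,xs=np.nonzero(m);p=np.array([onplane(P,u,v,.0955)[:2] for u,v in zip(xs,ys)],np.float32); r=cv2.minAreaRect(p); print('lid',r)
E
```

```text
[0.44669877 0.11472484 0.23374309] 0.05378944367468162
1544 208 289 189 236
tab ((0.4631372392177582, 0.09130215644836426), (0.042972270399332047, 0.07258158177137375), 15.608880996704102)
[[0.43267876 0.12047332]
 [0.45220822 0.05056848]
 [0.49359572 0.062131  ]
 [0.47406626 0.13203582]] [0.46354071 0.08870263 0.0959057 ]
lid ((0.5385475754737854, 0.10877732932567596), (0.1635058969259262, 0.23737305402755737), 14.66390609741211)
```

The median of the tab points is (0.4635, 0.0887), 20 mm out from the edge. The grip point is therefore about (0.458, 0.0875), which agrees with the top camera. I'll descend to z≈0.070.

drive_tool([
  [11,-27,-10,0,0,0,60],
  [0,0,-45,0,0,0,60],
  [0,0,-45,0,0,0,60],
  [0,0,-40,0,0,0,60],
  [0,0,0,0,0,0,60],
])

```text
clock: 1.75
eef_pos: [0.457, 0.0919, 0.0916]
orientation: [0.603, 0.798, -0.001, 0.002]
wrist_force: [-1.1, 0.3, 0.1]
width: 0.702
```

drive_tool([
  [1,-4,-18,0,0,0,60],
  [0,0,-4,0,0,0,60],
  [0,0,0,0,0,0,60],
  [0,0,0,0,0,0,60],
  [0,0,0,0,0,0,60],
])

```text
clock: 2.25
eef_pos: [0.4614, 0.0918, 0.0765]
orientation: [0.601, 0.799, 0.002, 0.005]
wrist_force: [0.1, -0.2, -0.0]
width: 0.704
```

Run:
```python
from h import *
print(readout.get_state()['eef_pos'])
grab('wrist','w3.png')
```

```text
[0.46144574 0.09177861 0.07653519]
```

View pics/w3.png

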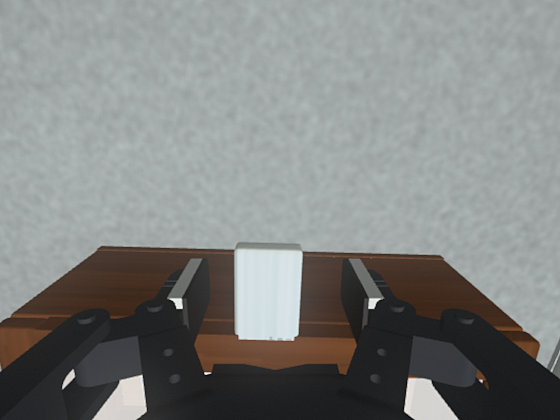

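The tab (235–301) sits between the pads (208 and 342), about 3 mm off centre. I'll correct that, go down 6 mm and close gently.

drive_tool([
  [-3,-4,-7,0,0,0,60],
  [0,0,0,0,0,0,60],
  [0,0,0,0,0,0,40],
  [0,0,0,0,0,0,20],
  [0,0,0,0,0,0,20],
], grip_force=25)

```text
clock: 2.8
eef_pos: [0.4595, 0.0877, 0.0712]
orientation: [0.601, 0.799, 0.003, 0.006]
wrist_force: [-1.9, 2.7, 3.4]
width: 0.319
```

drive_tool([
  [0,0,0,0,0,0,20],
  [0,0,0,0,0,0,20],
  [0,0,0,0,0,0,20],
  [0,0,0,0,0,0,20],
  [0,0,0,0,0,0,20],
])

```text
clock: 3.3
eef_pos: [0.4594, 0.0878, 0.0712]
orientation: [0.602, 0.799, 0.003, 0.006]
wrist_force: [-0.5, 0.6, 2.4]
width: 0.324
```

The grip is at 27.6 mm, which matches the 28 mm tab. Next is the arc of radius 166 mm. In world axes the case x direction is (0.966, 0.262).

drive_tool([
  [1.5,0.5,20,0,0,0,20],
  [4,1,19.5,0,0,0,20],
  [6,1.7,19,0,0,0,20],
  [8.5,2.2,18,0,0,0,20],
  [10.5,3,17,0,0,0,20],
])

```text
clock: 3.8
eef_pos: [0.4877, 0.0952, 0.1613]
orientation: [0.603, 0.798, 0.001, 0.004]
wrist_force: [1.3, 0.1, -4.5]
width: 0.321
```

```bash
cat > arc.py <<'E'
import numpy as np,sys
from h import *
ref=np.array([.4594,.0878,.0712]); a=np.radians(15); u=np.array([np.cos(a),np.sin(a),0])
s=readout.get_state(); p=s['eef_pos']; d=p-ref
x,z=-166+1e3*d@u,5+1e3*d[2]
th=np.arctan2(z,-x)-np.arctan2(5,166); r=np.hypot(x,z)
print('theta',th.round(3),'radius',r.round(1),'(166.1) lateral',(1e3*d@[-u[1],u[0],0]).round(1),'F',s['wrist_force'].round(1),'w',s['width'])
cur=p
for k in range(1,6):
    t=min(th+float(sys.argv[1])*k,float(sys.argv[2]))
    c,sn=np.cos(t),np.sin(t); q=ref+((-166*c+5*sn+166)*u+np.array([0,0,166*sn+5*c-5]))/1e3
    print(round(t,2),((q-cur)*1e3).round(1)); cur=q
E
python3 arc.py .14 1.82
```

```text
theta 0.577 radius 166.6 (166.1) lateral -0.2 F [ 1.3  0.1 -4.5] w 0.32125688884556125
0.72 [14.4  4.  17.8]
0.86 [16.4  4.4 15.9]
1.0 [18.4  4.9 13.4]
1.14 [20.   5.4 10.6]
1.28 [21.2  5.7  7.6]
```

It's tracking well, so I'll continue.

drive_tool([
  [14.5,4,18,0,0,0,20],
  [16.5,4.5,16,0,0,0,20],
  [18.5,5,13.5,0,0,0,20],
  [20,5.5,10.5,0,0,0,20],
  [21,5.5,7.5,0,0,0,20],
])

```text
clock: 4.3
eef_pos: [0.5754, 0.1181, 0.2248]
orientation: [0.603, 0.798, -0.007, 0.0]
wrist_force: [-1.8, 0.2, -1.6]
width: 0.323
```

```bash
python3 arc.py .12 1.83
```

```text
theta 1.257 radius 165.1 (166.1) lateral -0.8 F [-1.8  0.2 -1.6] w 0.3234218400642815
1.38 [18.3  5.7  5.3]
1.5 [19.1  5.1  2.1]
1.62 [19.2  5.2 -0.3]
1.74 [19.1  5.1 -2.7]
1.83 [14.4  3.9 -3.7]
```

drive_tool([
  [18.5,5.5,5,0,0,0,20],
  [19,5,2,0,0,0,20],
  [19,5,0,0,0,0,20],
  [19,5,-2.5,0,0,0,20],
  [14,4,-3.5,0,0,0,20],
])

```text
clock: 4.8
eef_pos: [0.6659, 0.1417, 0.2241]
orientation: [0.602, 0.798, -0.012, -0.003]
wrist_force: [-1.1, -2.8, 1.8]
width: 0.322
```

```bash
python3 arc.py .05 1.85
```

```text
theta 1.833 radius 164.9 (166.1) lateral -1.4 F [-1.1 -2.8  1.8] w 0.32164231105124363
1.85 [2.6 2.1 0.3]
1.85 [0. 0. 0.]
1.85 [0. 0. 0.]
1.85 [0. 0. 0.]
1.85 [0. 0. 0.]
```

Now at 1.83 rad. I'll nudge slightly, open and rise.

drive_tool([
  [2,1,0,0,0,0,20],
  [0,0,0,0,0,0,60],
  [0,0,0,0,0,0,60],
  [0,0,0,0,0,0,60],
  [0,0,0,0,0,0,60],
])

```text
clock: 5.3
eef_pos: [0.6675, 0.142, 0.2226]
orientation: [0.601, 0.799, -0.014, -0.003]
wrist_force: [-0.3, 0.1, -0.7]
width: 0.702
```

drive_tool([
  [0,0,25,0,0,0,60],
  [0,0,35,0,0,0,60],
  [-25,-3,30,0,0,0,60],
  [-40,-3,0,0,0,0,60],
  [-40,0,0,0,0,0,40],
])

```text
clock: 5.8
eef_pos: [0.5599, 0.135, 0.3137]
orientation: [0.602, 0.799, -0.014, -0.004]
wrist_force: [-1.6, 0.6, -0.1]
width: 0.55
```

drive_tool([
  [-40,0,0,0,0,0,0],
  [-30,5,0,0,0,0,0],
  [0,0,0,0,0,0,0],
  [0,0,0,0,0,0,0],
  [0,0,0,0,0,0,0],
])

```text
clock: 6.3
eef_pos: [0.484, 0.1401, 0.3172]
orientation: [0.601, 0.799, -0.011, -0.0]
wrist_force: [-0.3, 0.0, 0.4]
width: -0.001
```

Run:
```python
from h import *
print(readout.get_state()['eef_pos'])
grab('wrist')
im,d,W,P=grab('wrist','w4.png');np.save('w4.npy',W)
it,d,Wt,P=grab('top','t4.png');np.save('t4.npy',Wt)
b=cv2.resize(it[130:260,180:340],(517,420))
cv2.imwrite('pics/c4.png',cv2.resize(np.hstack([im,b]),(800,312)))
```

```text
[0.48398321 0.14005756 0.31717671]
```

View pics/c4.png

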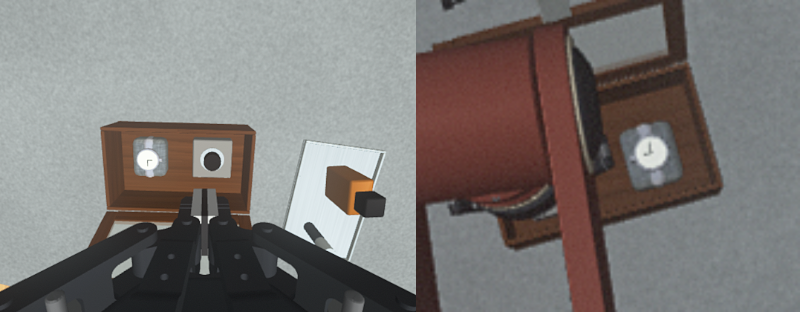

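The lid is open and leaning back. The plunger is the black disc at about (285,215) in full wrist pixels, and the watch is at (200,214).

Run:
```python
from h import *
im=cv2.imread('pics/w4.png');W=np.load('w4.npy');P=imaging.camera_params('wrist')
g=cv2.cvtColor(im,cv2.COLOR_BGR2GRAY)
m=np.zeros(g.shape,bool);m[195:238,262:310]=1; m&=(g<60)&(abs(W[...,2]-.06)<.006)
ys,xs=np.nonzero(m);print(len(xs),xs.min(),xs.max(),ys.min(),ys.max(),np.median(W[m],0))
p=np.array([onplane(P,u,v,.06)[:2] for u,v in zip(xs,ys)],np.float32);print(cv2.minEnclosingCircle(p),p.mean(0))
m=(W[...,2]>.033)&(W[...,2]<.039);m[:190]=0;m[242:]=0;m[:,:255]=0;m[:,315:]=0
ys,xs=np.nonzero(m);p=np.array([onplane(P,u,v,.036)[:2] for u,v in zip(xs,ys)],np.float32);print('winder',cv2.minAreaRect(p))
s=readout.get_state();print(s['eef_pos'],s['wrist_force'])
Wt=np.load('t4.npy');m=(Wt[...,2]>.2)&(Wt[...,2]<.26)
m[:,:215]=0;m[:120]=0;m[170:]=0;m[:,330:]=0
print('high pts',m.sum(),np.nanmedian(Wt[m],0) if m.any() else 0, Wt[132,236])
```

```text
124 275 296 207 229 [0.5278588  0.16125297 0.06029131]
((0.5245092511177063, 0.16108597815036774), 0.014635501429438591) [0.52612966 0.16131648]
winder ((0.5266118049621582, 0.16204509139060974), (0.06748498231172562, 0.06888966262340546), 15.458596229553223)
[0.48426315 0.13999175 0.31669047] [-0.36778202  0.08243681  0.15695926]
high pts 721 [0.66654315 0.1172193  0.21716282] [0.66203588 0.14324184 0.2437117 ]
```

The plunger is at (0.5265, 0.1615), top at z=0.060, and concentric with the winder box. The tab is at z=0.244, so the lid is on its stop. I'll move over and descend.

drive_tool([
  [42,21.5,0,0,0,0,0],
  [0,0,-40,0,0,0,0],
  [0,0,-45,0,0,0,0],
  [0,0,-45,0,0,0,0],
  [0,0,0,0,0,0,0],
])

```text
clock: 6.95
eef_pos: [0.5303, 0.1614, 0.1806]
orientation: [0.602, 0.798, -0.013, -0.001]
wrist_force: [-1.8, 0.3, -0.7]
width: -0.004
```

drive_tool([
  [-4,0,-35,0,0,0,0],
  [0,0,-40,0,0,0,0],
  [0,0,-20,0,0,0,0],
  [0,0,0,0,0,0,0],
  [0,0,0,0,0,0,0],
])

```text
clock: 7.45
eef_pos: [0.5337, 0.1618, 0.0925]
orientation: [0.603, 0.798, -0.009, 0.002]
wrist_force: [-0.0, -0.4, -0.1]
width: 0.003
```

drive_tool([
  [-7,0,0,0,0,0,0],
  [0,0,0,0,0,0,0],
  [0,0,-12,0,0,0,0],
  [0,0,-10,0,0,0,0],
  [0,0,0,0,0,0,0],
])

```text
clock: 7.95
eef_pos: [0.5313, 0.1626, 0.0773]
orientation: [0.603, 0.798, -0.004, 0.007]
wrist_force: [-0.6, -0.6, -0.5]
width: -0.004
```

Run:
```python
from h import *
s=readout.get_state();print(s['eef_pos'],s['wrist_force'])
im,d,W,P=grab('wrist','w5.png')
```

```text
[0.53131772 0.16261148 0.07734582] [-0.63989887 -0.56020966 -0.5222978 ]
```

View pics/w5.png

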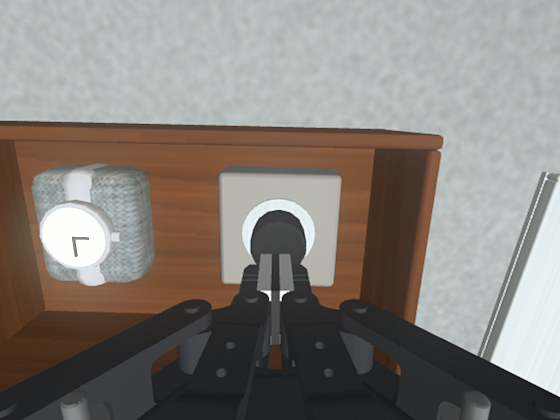

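The fingertips (275,260) are over the plunger (279,235) and need about 5 mm more toward the robot. After that I'll descend slowly to contact.

drive_tool([
  [-5,-1,0,0,0,0,0],
  [-1,0,-6,0,0,0,0],
  [-1,0,-4,0,0,0,0],
  [-1,0,-3,0,0,0,0],
  [0,0,0,0,0,0,0],
])

```text
clock: 8.5
eef_pos: [0.5225, 0.1615, 0.0633]
orientation: [0.603, 0.798, -0.004, 0.007]
wrist_force: [-0.6, -0.1, -0.6]
width: -0.002
```

drive_tool([
  [3,0,-3,0,0,0,0],
  [0,0,-3,0,0,0,0],
  [0,0,-2,0,0,0,0],
  [0,0,0,0,0,0,0],
  [0,0,0,0,0,0,0],
])

```text
clock: 9.0
eef_pos: [0.5261, 0.1616, 0.0564]
orientation: [0.603, 0.798, -0.005, 0.006]
wrist_force: [-3.2, -0.4, 4.2]
width: 0.0
```

Contact: 4.2 N at z=0.0564, consistent with about 3 mm of travel. I'll press on to z≈0.050 and 7 N.

drive_tool([
  [0,0,-2,0,0,0,0],
  [0,0,-2,0,0,0,0],
  [0,0,-2,0,0,0,0],
  [0,0,0,0,0,0,0],
  [0,0,0,0,0,0,0],
])

```text
clock: 9.5
eef_pos: [0.5262, 0.1617, 0.0516]
orientation: [0.603, 0.798, -0.005, 0.006]
wrist_force: [-4.1, -0.8, 6.8]
width: 0.0
```

drive_tool([
  [0,0,-1,0,0,0,0],
  [0,0,0,0,0,0,0],
  [0,0,0,0,0,0,0],
  [0,0,0,0,0,0,0],
  [0,0,0,0,0,0,0],
])

```text
clock: 10.0
eef_pos: [0.5263, 0.1617, 0.0522]
orientation: [0.603, 0.798, -0.005, 0.006]
wrist_force: [-3.1, -0.1, 5.8]
width: 0.0
```

drive_tool([
  [0,0,0,0,0,0,0],
  [0,0,0,0,0,0,0],
  [0,0,0,0,0,0,0],
  [0,0,0,0,0,0,0],
  [0,0,0,0,0,0,0],
])

```text
clock: 10.5
eef_pos: [0.5263, 0.1617, 0.0534]
orientation: [0.603, 0.798, -0.005, 0.006]
wrist_force: [-3.5, -0.5, 5.7]
width: 0.005
```

Run:
```python
from h import *
s=readout.get_state();print(s['eef_pos'],s['wrist_force'])
im,d,W,P=grab('wrist','w6.png'); s_,ds,Ws,Ps=grab('side','s6.png')
cv2.imwrite('pics/c6.png',cv2.resize(np.hstack([im,s_]),(800,300)))
s=readout.get_state();print(s['eef_pos'],s['wrist_force'])
```

```text
[0.52625581 0.16165561 0.05337047] [-3.50966925 -0.49164737  5.73549242]
[0.52620446 0.16167296 0.05336062] [-3.8248732  -0.37293103  5.37281272]
```

View pics/c6.png

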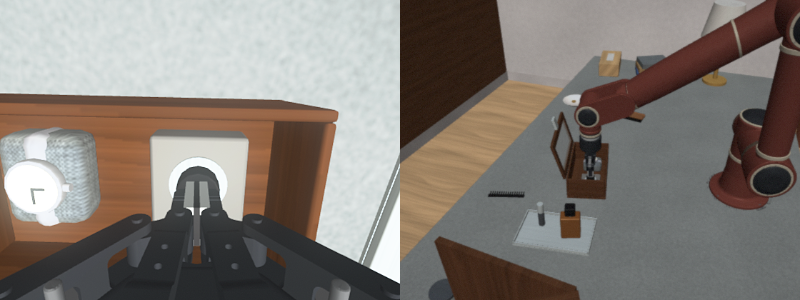

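The lid is open and the bottles haven't moved. Zero rows creep up about 0.25 mm each, so I'll offset that with small downward shifts.

drive_tool([
  [0,0,-2,0,0,0,0],
  [0,0,-2,0,0,0,0],
  [0,0,-0.5,0,0,0,0],
  [0,0,-0.3,0,0,0,0],
  [0,0,-0.3,0,0,0,0],
])

```text
clock: 11.1
eef_pos: [0.5263, 0.1617, 0.05]
orientation: [0.602, 0.798, -0.006, 0.006]
wrist_force: [-3.6, -1.3, 6.5]
width: -0.002
```

drive_tool([
  [0,0,-0.5,0,0,0,0],
  [0,0,-0.3,0,0,0,0],
  [0,0,-0.3,0,0,0,0],
  [0,0,-0.3,0,0,0,0],
  [0,0,-0.3,0,0,0,0],
])

```text
clock: 11.6
eef_pos: [0.5263, 0.1617, 0.0503]
orientation: [0.602, 0.798, -0.006, 0.006]
wrist_force: [-3.4, -0.8, 6.6]
width: -0.004
```

drive_tool([
  [0,0,-0.4,0,0,0,0],
  [0,0,-0.3,0,0,0,0],
  [0,0,-0.3,0,0,0,0],
  [0,0,-0.3,0,0,0,0],
  [0,0,-0.3,0,0,0,0],
])

```text
clock: 12.1
eef_pos: [0.5263, 0.1617, 0.0507]
orientation: [0.602, 0.798, -0.007, 0.006]
wrist_force: [-3.3, -1.1, 6.9]
width: -0.005
```

Run:
```python
from h import *
im,d,W,P=grab('top')
m=(W[...,2]>.2)&(W[...,2]<.26);m[:,:225]=0;m[:120]=0;m[145:]=0;m[:,245:]=0
print('tab now',m.sum(),W[132,236])
im,d,W,P=grab('side')
for i in range(6): imaging.grab_frame('wrist')
s=readout.get_state();print(s['clock'],s['eef_pos'],s['wrist_force'])
if .048<s['eef_pos'][2]<.0525 and s['wrist_force'][2]>4.5: ctrl.close_job();print('handed in',readout.get_state()['eef_pos'])
```

```text
tab now 297 [0.66276087 0.14349589 0.24141175]
12.5 [0.52632108 0.16168864 0.05063315] [-4.03291835 -1.44623936  6.32495852]
the job is handed in; nothing more can be done
the job is handed in; nothing more can be done
```

I opened the lid by its front tab until it rested on its stop. I then pressed the plunger about half-way with the closed fingertips and handed the job in at about 12.5 s while still holding it. No verdict was reported.

**Plunger:** At hand-in the fingertips were at z = 0.0506 m, which is about 9.4 mm of travel. The wrist force was 6.3 N upward, which by the spring data is about 8.3 mm. The two estimates differ by about 1 mm, and both lie within the 6.5–13.5 mm band. The lowest height read at the end of a move was 0.050 m, so the plunger stayed well clear of the bottom. While holding, the arm crept up to 0.053 m before I pressed it back down.

**Lid:** Just before hand-in the top camera put the tab at about z = 0.241 m, against 0.244 m expected when open. Right after release it read 0.244 m. I did not measure the lid angle any other way once the lid was released.

**Loose items:** The cologne and atomizer looked undisturbed in the last side view. I judged this by eye and did not re-measure them. The brush was not checked, but the arm never went near it.

**Side force:** A steady sideways force of about 4 N (along −x) on the tool remained during the press. It had no visible effect.

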